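# Clamp a glued control box with a ratchet hand clamp

### The arm

A 7-joint arm with a two-finger parallel gripper is mounted at the origin on the work surface. World frame = base frame: x ahead of the robot, y to its left, z up, the work surface at z = 0. Lengths are in m, angles in rad, forces in N, time in s.
With the tool pointing down it reaches from about 0.35 to 0.9 m from the base axis. Payload 7.2 kg.
Tool frame: the origin (TCP) lies at the centre of the arm's flange, where the gripper is bolted on; the fingertips stand 182 mm ahead of it and the grasp point (between the pads) lies 163 mm ahead of it; z points along the fingers, y is the line along which they close (so a half turn about z gives the same grasp; the last joint's range is limited). The gripper opens to 88 mm and grips with 3 to 60 N. Pads are 20 mm wide; open, the fingers measure 115 mm over their backs; the gripper's body (75 mm by 178 mm) begins 61 mm behind the grasp point.
Start: joints at [1.267, 0.411, -0.013, 1.596, 0.006, 1.134, -0.082], TCP at [0.146, -0.608, 0.405] pointing down, gripper open.
Joint ranges: [-2.95, 2.95], [-0.29, 1.99], [-1.47, 1.44], [0.14, 2.54], [-1.03, 4.17], [0.13, 1.85], [-2.86, 2.86]. Speed limits (rad/s): [2.39, 2.39, 3.01, 3.01, 3.14, 3.14, 3.14].

### API

Orientations are given as [roll, pitch, yaw] about the fixed x, y, z axes, in that order (R = Rz(yaw) Ry(pitch) Rx(roll)).
In Python, from bench import sensors, eyes, workorder gives the robot as it stands.
- The arm moves only by the shell command python3 -m creep 'ROWS' [OPENING]. ROWS is JSON, one flat list of numbers, 6 for each row, row after row: the shift along the world's x, y, z in cm, then the turn, a rotation vector about the world's x, y, z in degrees. A call has 1 to 12 rows; each row is the pose to reach, as a shift and turn from the pose commanded when the call began; what a row does not reach only later rows make up. A row lasts 1/8 s, in which the tool goes at most 62.5 mm and 10.7 degrees, less where a joint would pass 70% of its speed; a pose out of reach is approached as far as the arm can. A call with a gripper value outside its range is refused whole. OPENING is the finger opening in cm, from 0 to 8.78, set as the call begins (- or left out, the last holds). The fingers move at their own pace and stop on an object; the grip force is fixed at half the most. Time passes only in rows, so rows that repeat a pose let the fingers close. It gives the time, the measured TCP pose, the force, the opening and the grip force at its end, in the units of the state.
- sensors.observe(): the state, without advancing time (a new reading comes with each control period).
- eyes.get_image(name): name is "side" or "top"; returns a dict with "frame" (420x560x3 uint8, blue, green, red), "z_map" (420x560 float32, m along the optical axis (not along the pixel's ray), 0 where there is no reading), "fx", "fy", "cx", "cy" (pixels), "dist" ([k1, k2, p1, p2, k3] as OpenCV has them; the pictures are not rectified), "origin" and "attitude" of the camera in the world. Camera axes: x right, y down, z forward; pixel columns grow to the right and rows downward; lengths in m; the calibration is good to about 2 mm. A picture is of the moment at which its call begins.
- workorder.job_done(): hands the job in; it is judged then, once.
The state is a dict: "clock": time; "joint_positions": joint angles; "joint_vel": joint speeds; "joint_efforts": joint torques, N m; "position": TCP position; "tcp_rot": TCP orientation; "force": force on the tool from outside, world axes, zero at the start; "torque": the same for the moment, N m; "opening": finger opening in m; "grasp_force": force on a finger pad.
Only numpy, scipy, OpenCV 4.12 (cv2) and the standard library are available. Lean on these libraries where they do the work, as an engineer would, in place of code of your own. Each camera call takes 0.05 s, during which the arm holds its last target. There are 200 camera calls.

### The job

The small black control box has just been glued together and stands on the plywood board of the trigger clamp. Pump the clamp's trigger until the rubber pad has pushed the box against the end jaw and the spring behind the pad is about half squeezed, never squeezed right down, and finish holding the trigger still pulled part or all of the way back. Move the jaw only with the trigger: keep off the sliding jaw, the pad and the box, and leave the other things on the desk where they are.

Things in the scene. Friction and masses are not known exactly. Their poses are not given: they have to be found in the camera images.
- clamp: Trigger clamp bolted to a fixed plywood board 160 x 400 x 18 mm. Origin: centre of the board's underside, on the desk; z up; y along the clamp's bar, from the trigger towards the end jaw; x across. A grey housing 40 mm wide (x) stands at y -117 to -25 mm, top 88 mm above the desk. But for the handle and trigger nothing on the board is taller than 90 mm.
- handle_mid (a point): Middle of the fixed black handle that rises from the housing, at clamp (0, -101, 150) mm: 24 mm wide (x), 16 mm thick (y), top 192 mm above the desk. The trigger stands in front of it (+y), with 41 mm free between them at rest and 12 mm when pulled.
- trigger_pivot (a point): The trigger's pivot, at clamp (0, -60, 92) mm, axis along clamp x. Pulling the trigger drives bar, jaw and pad to +y by about 0.042 m per rad, through a one-way pawl on 6 mm teeth: each full pull from rest advances the jaw about 12 mm, after 0 to 6 mm of lost motion at the pawl; on the way back the jaw stays.
- trigger (a joint): Angle of the trigger (rad): 0 = at rest, leaning 0.2 rad away from the handle; 0.4 = pulled fully back towards the handle (clamp -y), leaning 0.2 rad the other way. A spring returns it to 0 when let go. Pulling at the grip point takes 10 to 12 N with the jaw free and some 4 to 5 N more with the pad spring half squeezed.
- trigger_grip (a point): Point in the middle of the trigger's rubber-covered grip, 75 mm above the pivot (about 166 mm above the desk). The trigger is an upright blade 20 mm wide (clamp x) and 13 mm thick (y), reaching 25 mm above this point (about 190 mm above the desk). It moves about 30 mm (clamp y) over the full pull. It can be pushed from its +y side or pinched across its width from above.
- trigger_blade: The trigger lever itself, which the robot pushes or grips; origin on the pivot.
- jaw (a joint): Advance of the sliding bar and jaw (m), 0 = fully back, 0.085 = fully forward; friction (about 14 N) holds it wherever the trigger left it. It starts somewhere between 0 and 0.022.
- jaw_head: The toothed sliding bar and the grey jaw plate at its front, carrying the sprung rubber pad. Not to be touched. Origin at the clamp's origin when the jaw is fully back.
- pad_spring (a joint): How far the pad is pushed back into the jaw against its coil spring (m): 0 = free, 0.018 = squeezed right down, 0.009 = half. Stiffness 900 N/m, so this tells the clamping force. Sliding the box along the board takes at most about 3 mm of it.
- rubber_pad: The square black rubber pad, 46 x 46 mm, on the front of the jaw. Not to be touched by the robot. Origin at the clamp's origin with the jaw fully back.
- pad_face (a point): Centre of the pad's front (+y) face, 45 mm above the desk; at clamp y = 67 mm + jaw - pad_spring.
- end_jaw: Fixed grey end jaw at the far (+y) end of the board, 56 mm wide, top 80 mm above the desk, with a rubber face. Origin at the clamp's origin.
- end_jaw_face (a point): Centre of the end jaw's rubber face towards the pad, at clamp y = 167.5 mm, 45 mm above the desk.
- control_box: The glued box: black plastic with a thin grey glue seam round its middle, 56 mm (clamp x) x 46 mm (y) x 50 mm high, about 160 g, loose on the board with gaps of 2 to 10 mm to the end jaw and 20 mm or more to the pad. Origin: centre of its underside. Clamped home against the end jaw its pad-side face is at clamp y = 121.5 mm.
- glue_bottle: Bystander: closed white bottle, 52 mm across, 130 mm tall, on the desk behind the trigger end of the board. Origin under its centre.
- bearing: Bystander: steel bearing ring, 48 mm across, 15 mm high, lying on the board near the trigger end. Origin under its centre.
- oil_filter: Bystander: white oil filter, 74 mm across, 84 mm tall. Origin under its centre.
- tape_roll: Bystander: tan roll of tape lying flat, 92 mm across, 24 mm high. Origin under its centre.
- mug: Bystander: white mug, 80 mm across, 95 mm tall. Origin under its centre.
- throttle_body: Bystander: aluminium throttle body, 85 mm square foot, 74 mm tall. Origin under its centre.
- part_carton: Bystander: small cardboard carton 100 x 70 x 45 mm. Origin under its centre.
There are look-alikes about, which are no part of the job. Of the things shaped like the control_box, the black one is meant.

How it is judged:
On the way, in this order (a step that is already met when the one before it is completed fails the run):
1. the jaw has been pumped forward at least 8 mm (distance of jaw_head from where it was at the start of the episode above 0.008 m), for 0.1 s.
2. the rubber pad touches the box (contact force between rubber_pad and control_box above 0.4 N), for 0.1 s.
At the end, for the whole second after the job is handed in: The box stands upright at rest, squeezed between pad and end jaw with the pad spring 5 to 13.5 mm in (half is 9; pad on the box with over 3 N, box on the end jaw with over 2 N), and the gripper still holds the trigger pulled (more than 0.03 rad off its rest, over 1 N on it) (value of joint pad_spring between 0.005 and 0.0135 m and contact force between rubber_pad and control_box above 3 N and contact force between end_jaw and control_box above 2 N and value of joint trigger above 0.03 rad and contact force between the fingers and trigger_blade above 1 N and angle between control_box's own z axis and vertical below 0.12 rad and linear speed of control_box below 0.01 m/s); the arm keeps its last pose, push and grip.
It fails at once if the pad spring is squeezed right down (over 16.5 mm): the box is crushed (value of joint pad_spring above 0.0165 m).
It fails at once if the robot touches the sliding jaw, the pad or the box (contact force between any of the arm, the fingers and jaw_head above 1.5 N or contact force between any of the arm, the fingers and control_box above 1.5 N).
It fails at once if the box falls over (angle between control_box's own z axis and vertical above 0.4 rad).
It fails at once if another thing on the desk is shifted by more than 20 mm (distance of any of glue_bottle, bearing, oil_filter, tape_roll, mug, throttle_body, part_carton from where it was at the start of the episode above 0.02 m).
It also fails if it takes over 69 s, if anything falls off the work surface, if the arm or the gripper's body presses on something with over 40 N, if the wrist force passes 120 N, or if a joint passes its speed limit or range.

## Working session

There is one attempt and no reset: what is moved stays moved. The work goes in short steps, Python scripts to look and compute and a shell command to move; the robot and the scene stay as the last step left them, time stands still between calls to the robot, and variables do not carry over. Pictures are saved under pics/ and viewed, at most 10 in all, crops included, and the job is handed in when it is done.

```bash
mkdir -p pics; cat > h.py <<'E'
import numpy as np, cv2
from bench import sensors, eyes, workorder
from scipy.spatial.transform import Rotation as R
def cam(n):
    d=eyes.get_image(n); return d
def Rm(d):
    a=np.array(d["attitude"],float)
    return a if a.shape==(3,3) else (R.from_euler('xyz',a).as_matrix() if a.size==3 else R.from_quat(a).as_matrix())
def K(d): return np.array([[d["fx"],0,d["cx"]],[0,d["fy"],d["cy"]],[0,0,1.]])
def px(d,u,v,z=None):
    zz=d["z_map"][int(v),int(u)] if z is None else z
    n=cv2.undistortPoints(np.array([[[u,v]]],float),K(d),np.array(d["dist"],float))[0,0]
    return Rm(d)@(np.array([n[0],n[1],1])*zz)+np.array(d["origin"])
def cloud(d):
    h,w=d["z_map"].shape
    g=np.stack(np.meshgrid(np.arange(w),np.arange(h)),-1).reshape(-1,1,2).astype(float)
    n=cv2.undistortPoints(g,K(d),np.array(d["dist"],float))[:,0]
    z=d["z_map"].reshape(-1,1)
    return ((np.c_[n,np.ones(len(n))]*z)@Rm(d).T+np.array(d["origin"])).reshape(h,w,3)
E
python3 - <<'E'
from h import *
import pickle
for n in("side","top"):
    d=cam(n); cv2.imwrite(f"pics/{n}0.png",d["frame"]); pickle.dump(d,open(n+"0.pkl","wb"))
    print(n,d["origin"],d["attitude"],d["fx"],d["dist"])
print(sensors.observe())
E
```

```text
side [0.37678623 0.69367125 0.86282111] [-2.35349971  0.01016204 -2.91704794] 417.95537265597716 [0.02017245 0.         0.         0.         0.        ]
top [ 0.32013202 -0.00506786  1.73049376] [-3.00238398e+00  1.10201742e-03 -1.56666424e+00] 527.6541941191057 [-0.15328351  0.          0.          0.          0.        ]
{'clock': 0.1, 'joint_positions': array([ 1.26674592,  0.41178867, -0.0127298 ,  1.59694996,  0.00560302,
        1.13430281, -0.08220751]), 'joint_vel': array([-0.00028077, -0.00242368,  0.00059105, -0.00260222, -0.00033995,
        0.001565  ,  0.00068431]), 'joint_efforts': array([ 3.45466535e-03, -5.89100361e+01,  6.44125734e-01, -2.91707128e+01,
       -5.38129394e-02,  1.45308176e-02,  5.59654927e-05]), 'position': array([ 0.14598678, -0.60750939,  0.40391662]), 'tcp_rot': array([-3.14018274e+00,  9.54398081e-05,  2.35884695e-01]), 'force': array([ 0.3774979 , -0.61860961, -0.1018142 ]), 'torque': array([0.01990233, 0.00550859, 0.01333275]), 'grasp_force': 0.0, 'opening': 0.0881788160089475}
```

View pics/side0.png

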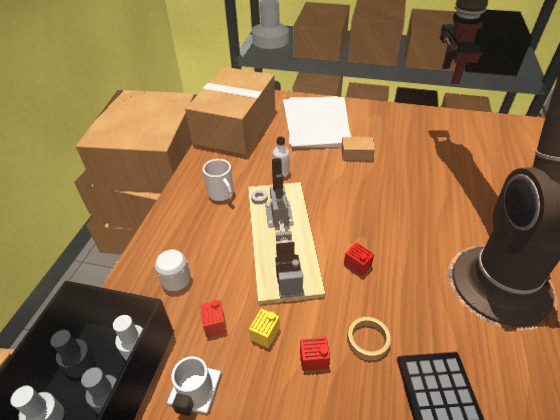

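View pics/top0.png

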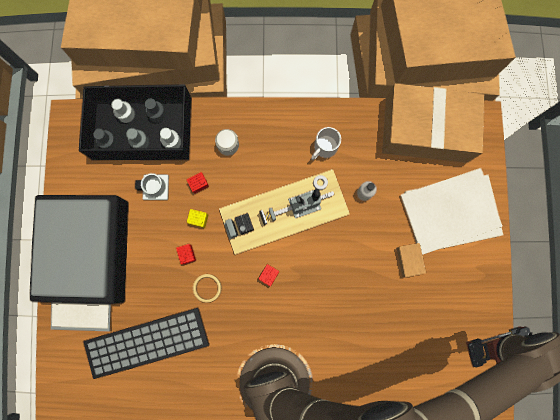

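The side picture shows the board (250,190)-(320,300), the trigger and handle at (277,175), the end jaw at (290,285) and the black box at (286,255). In the top picture the end jaw is at (230,229), the box at (244,224), the pad/jaw at (267,215), the housing at (305,203) and the bottle at (367,190). Candidates for the box are black (244,224), red (198,183), (186,254), (268,275) and yellow (197,218). The black one is the box on the board. Candidates for the trigger are the two upright blades near (315,190), and the trigger is the one nearer the box.

```bash
python3 - <<'E'
from h import *
import pickle
d=pickle.load(open("top0.pkl","rb")); P=cloud(d)
s=pickle.load(open("side0.pkl","rb")); Q=cloud(s)
hsv=cv2.cvtColor(d["frame"],cv2.COLOR_BGR2HSV)
reg=np.zeros(P.shape[:2],bool); reg[165:260,210:355]=True
m=reg&(P[...,2]>.012)&(P[...,2]<.024)
pts=P[m][:,:2].astype(np.float32)
r=cv2.minAreaRect(pts*1000); print(r, m.sum())
c=np.array(r[0])/1000
box=cv2.boxPoints(r)/1000
e=[box[1]-box[0],box[2]-box[1]]; L=max(e,key=np.linalg.norm)
a=L/np.linalg.norm(L)
if a[1]<0: a=-a   # towards end jaw = +y world
Y=np.array([a[0],a[1]]); X=np.array([a[1],-a[0]])
print("Y",Y,"X",X,"center",c, "ang",np.degrees(np.arctan2(Y[1],Y[0])))
np.savez("clamp.npz",c=c,X=X,Y=Y)
for nm,C in(("top",P),("side",Q)):
    xy=(C[...,:2]-c); lx=xy@X; ly=xy@Y; z=C[...,2]
    def rep(k,t):
        if k.sum(): print(nm,t,k.sum(),"x",np.percentile(lx[k],[2,50,98]).round(4),"y",np.percentile(ly[k],[2,50,98]).round(4),"z",np.percentile(z[k],[2,98]).round(4))
    b=(abs(lx)<.05)
    rep(b&(ly>-.13)&(ly<-.09)&(z>.12)&(z<.25),"handle"); rep(b&(ly>-.09)&(ly<0)&(z>.12)&(z<.25),"trigger")
    rep(b&(ly>-.09)&(ly<0)&(z>.16)&(z<.25),"trigger top")
    rep(b&(ly>.165)&(z>.06),"endjaw"); rep(b&(ly>.11)&(ly<.164)&(z>.055)&(z<.08),"box"); rep(b&(ly>.03)&(ly<.11)&(z>.055)&(z<.09),"jaw")
u0=(205,140,270,300)
cv2.imwrite("pics/crop1.png",np.hstack([cv2.resize(s["frame"][150:310,230:340],(436,600)[::1],interpolation=2),]))
E
```

```text
((540.2643432617188, -31.359848022460938), (258.9267272949219, 423.98870849609375), 6.446833610534668) 3785
Y [-0.1122812  0.9936765] X [0.9936765 0.1122812] center [ 0.54026434 -0.03135985] ang 96.44683
top handle 63 x [0.0201 0.0282 0.0429] y [-0.1063 -0.0966 -0.0902] z [0.1269 0.1967]
top trigger 52 x [0.0094 0.0179 0.0387] y [-0.0897 -0.0444 -0.0345] z [0.1207 0.1932]
top trigger top 40 x [0.0094 0.0178 0.0389] y [-0.0897 -0.0421 -0.0344] z [0.1635 0.1938]
top endjaw 3043 x [-0.0481 -0.0017  0.048 ] y [0.1788 0.6332 0.7842] z [0.0726 0.1658]
top box 240 x [-0.0486 -0.0199  0.0061] y [0.1117 0.1331 0.1606] z [0.058  0.0772]
top jaw 118 x [-0.0386 -0.0054  0.0153] y [0.0333 0.063  0.1081] z [0.0559 0.0744]
side handle 103 x [0.026  0.0358 0.0495] y [-0.1014 -0.0921 -0.0901] z [0.1338 0.1933]
side trigger 214 x [0.0169 0.0292 0.0476] y [-0.0899 -0.0418 -0.0322] z [0.1217 0.1908]
side trigger top 123 x [0.0165 0.0294 0.0483] y [-0.0899 -0.0383 -0.032 ] z [0.1613 0.1912]
side endjaw 302 x [-0.0484 -0.0194  0.0103] y [0.1676 0.1829 0.2776] z [0.0605 0.0823]
side box 380 x [-0.0434 -0.0137  0.0121] y [0.1124 0.14   0.1607] z [0.0635 0.0793]
side jaw 228 x [-0.0243  0.0013  0.0224] y [0.0364 0.0668 0.0822] z [0.0555 0.0701]
```

View pics/crop1.png

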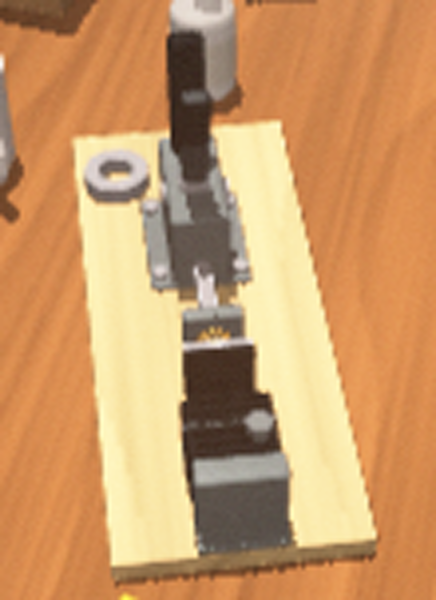

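The crop shows the trigger's grip at crop (196,95), in front of the taller handle at (185,60). The black box is against the pad view at (230,420) and the end jaw is at (240,500). The rectangle fit was polluted by other points (259 mm wide), so I'll refit on plywood colour.

```bash
python3 - <<'E'
from h import *
import pickle
for n,reg in(("top",(165,260,210,355)),("side",(180,305,240,330))):
    d=pickle.load(open(n+"0.pkl","rb")); P=cloud(d)
    hsv=cv2.cvtColor(d["frame"],cv2.COLOR_BGR2HSV)
    m=np.zeros(P.shape[:2],np.uint8); a,b,c_,e_=reg
    m[a:b,c_:e_]=1
    m&=((hsv[...,2]>180)&(hsv[...,1]<150)&(hsv[...,1]>40)&(P[...,2]>.005)&(P[...,2]<.03)).astype(np.uint8)
    m=cv2.morphologyEx(m,cv2.MORPH_OPEN,np.ones((3,3)))
    r=cv2.minAreaRect(P[m>0][:,:2].astype(np.float32)*1000); print(n,r,m.sum(),np.median(P[m>0][:,2]))
    box=cv2.boxPoints(r)/1000
    L=max([box[1]-box[0],box[2]-box[1]],key=np.linalg.norm); Y=L/np.linalg.norm(L); Y=Y*np.sign(Y[1])
    X=np.array([Y[1],-Y[0]]); c=np.array(r[0])/1000
    if n=="top": np.savez("clamp.npz",c=c,X=X,Y=Y)
    print(Y,c,np.degrees(np.arctan2(Y[1],Y[0])))
    xy=(P[...,:2]-c); lx=xy@X; ly=xy@Y; z=P[...,2]
    def rep(k,t):
        if k.sum(): print(t,k.sum(),"x",np.percentile(lx[k],[2,50,98]).round(4),"y",np.percentile(ly[k],[2,50,98]).round(4),"z",np.percentile(z[k],[2,98]).round(4), np.median(P[k],0).round(3))
    B=abs(lx)<.05
    rep(B&(ly>-.13)&(ly<-.085)&(z>.15)&(z<.25),"handle"); rep(B&(ly>-.085)&(ly<0)&(z>.15)&(z<.25),"trigger")
    rep(B&(ly>.165)&(ly<.2)&(z>.06),"endjaw"); rep(B&(ly>.11)&(ly<.164)&(z>.055)&(z<.08),"box"); rep(B&(ly>.03)&(ly<.11)&(z>.055)&(z<.09),"jaw/pad")
    k=(abs(lx)<.06)&(ly<-.2)&(ly>-.4)&(z>.03)&(z<.2);rep(k,"bottle")
    k=(lx>.02)&(lx<.15)&(ly<0)&(ly>-.4)&(z>.03)&(z<.2);rep(k,"+x side")
E
```

```text
top ((551.29296875, -30.64007568359375), (161.87152099609375, 400.1286926269531), 19.4907283782959) 4091 0.01692066286112137
[-0.3336543   0.94269556] [ 0.55129297 -0.03064008] 109.49072
handle 57 x [-0.0132 -0.0034  0.0092] y [-0.1066 -0.0978 -0.0915] z [0.155  0.1969] [ 0.581 -0.125  0.189]
trigger 39 x [-0.0114 -0.0029  0.0071] y [-0.053  -0.0415 -0.0349] z [0.1528 0.1929] [ 0.563 -0.072  0.186]
endjaw 121 x [-0.0268 -0.0009  0.0237] y [0.1692 0.1799 0.1902] z [0.0645 0.0869] [0.491 0.138 0.079]
box 243 x [-0.0286 -0.0006  0.0257] y [0.1158 0.137  0.16  ] z [0.0583 0.0771] [0.505 0.098 0.067]
jaw/pad 112 x [-0.023  -0.0026  0.0182] y [0.0377 0.0652 0.0792] z [0.0558 0.0746] [0.529 0.028 0.066]
bottle 238 x [-0.0548 -0.0348 -0.0095] y [-0.2901 -0.264  -0.2475] z [0.0344 0.1344] [ 0.606 -0.291  0.087]
+x side 464 x [0.0285 0.1003 0.1452] y [-0.3993 -0.2257 -0.1241] z [0.0305 0.1428] [ 0.748 -0.201  0.077]
side ((555.63720703125, -30.056915283203125), (160.14878845214844, 402.87945556640625), 19.621318817138672) 4201 0.018012499718619512
[-0.33580208  0.9419326 ] [ 0.55563721 -0.03005692] 109.621315
handle 146 x [-0.0115  0.001   0.0122] y [-0.1024 -0.0932 -0.0885] z [0.1517 0.1933] [ 0.588 -0.118  0.175]
trigger 97 x [-0.0074  0.0006  0.0102] y [-0.0448 -0.0375 -0.0333] z [0.1528 0.1908] [ 0.569 -0.065  0.176]
endjaw 286 x [-0.0256  0.0009  0.0275] y [0.1725 0.1879 0.1923] z [0.0608 0.0823] [0.494 0.145 0.078]
box 380 x [-0.0259  0.0026  0.0283] y [0.1177 0.1433 0.1613] z [0.0635 0.0793] [0.511 0.106 0.069]
jaw/pad 225 x [-0.021   0.0003  0.0219] y [0.0385 0.0696 0.0812] z [0.0555 0.07  ] [0.536 0.033 0.066]
bottle 343 x [-0.0537 -0.0324 -0.006 ] y [-0.2781 -0.2593 -0.2453] z [0.0345 0.1307] [ 0.611 -0.285  0.087]
+x side 983 x [0.0203 0.1025 0.1479] y [-0.3994 -0.3802 -0.0763] z [0.0307 0.1425] [ 0.759 -0.359  0.075]
```

Both views agree with each other and with the given sizes:
- **Clamp:** centre about (0.5535, -0.030), +y heading 109.55°.
- **Trigger grip:** about (0.568, -0.072, 0.166), so I'll pinch across its width from above.

I'll go above it first with a yaw of +96°.

```bash
python3 -m creep '[3,4,2,0,0,8, 7,10,4,0,0,16, 11,15,6,0,0,24, 15,20,6,0,0,32, 19,25,6,0,0,41, 23,30.5,6,0,0,50, 27,36,6,0,0,59, 31,41.5,6,0,0,68, 35,47,6,0,0,77, 38.5,52,6,0,0,86, 41.2,56.5,6,0,0,94, 41.2,56.5,6,0,0,96]' 8.78; python3 -m creep '[0,0,0,0,0,0, 0,0,0,0,0,0]'; python3 - <<'E'
from h import *
o=sensors.observe(); print(o["position"],np.degrees(o["tcp_rot"]),o["joint_positions"])
E
```

```text
clock: 1.6
position: [0.559, -0.0392, 0.4643]
tcp_rot: [3.141, -0.002, 1.918]
force: [0.3, -0.4, -0.7]
opening: 0.0875
grasp_force: 0.0
clock: 1.85
position: [0.5577, -0.0437, 0.4642]
tcp_rot: [-3.14, 0.0, 1.91]
force: [0.3, -0.6, 0.3]
opening: 0.0878
grasp_force: 0.0
[ 0.55766305 -0.04366298  0.46417701] [-1.79926185e+02  1.01516471e-02  1.09435351e+02] [ 0.49609459  0.3221823  -0.64605154  1.64351644  0.20305586  1.24518099
  0.14844646]
```

```bash
python3 -m creep '[0,0,0,-3.6,-1.3,0, 0,0,-1,-7.2,-2.6,0, 0,0,-2,-10.8,-3.8,0, 0,0,-4,-10.8,-3.8,0, 0,0,-6,-10.8,-3.8,0, 0,0,-8,-10.8,-3.8,0, 0,0.1,-10,-10.8,-3.8,0, 0,0.1,-12,-10.8,-3.8,0, 0,0.1,-13,-10.8,-3.8,0, 0,0.1,-13.9,-10.8,-3.8,0, 0,0.1,-13.9,-10.8,-3.8,0]'; python3 - <<'E'
from h import *
o=sensors.observe(); print(o["position"],np.degrees(o["tcp_rot"]),o["force"])
s=cam("side"); t=cam("top")
cv2.imwrite("pics/c2.png",np.hstack([cv2.resize(s["frame"][90:290,220:380],(400,500)),cv2.resize(t["frame"][140:270,230:334],(400,500))]))
E
```

```text
clock: 3.22
position: [0.558, -0.0416, 0.3252]
tcp_rot: [-3.14, 0.199, 1.912]
force: [-0.3, 0.3, -0.1]
opening: 0.0882
grasp_force: 0.0
[ 0.55797184 -0.04164658  0.32517696] [-179.93520243   11.43034277  109.53291038] [-0.29888781  0.3480189  -0.08879993]
```

View pics/c2.png

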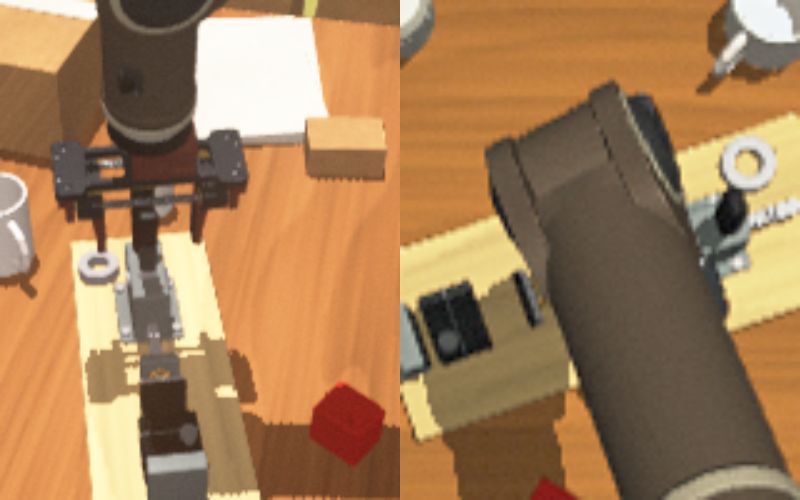

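The side half shows the fingers at (97,240) and (198,230) straddling the trigger at (147,215), well centred. The top half shows the pad at (530,300), with the box at (455,325) and a gap between them. I'll close the gripper.

```bash
python3 -m creep '[0,0,0,0,0,0, 0,0,0,0,0,0, 0,0,0,0,0,0, 0,0,0,0,0,0, 0,0,0,0,0,0, 0,0,0,0,0,0]' 0.5
python3 - <<'E'
from h import *
Y=np.array([-.3347,.9423,0]);X=np.array([.9423,.3347,0])
T0=np.array([0,238*np.sin(.2),238*np.cos(.2)])
for th in np.arange(0,.41,.05):
    l=.2-th; T=np.array([0,238*np.sin(l),238*np.cos(l)])-T0
    w=(T[1]*Y+np.array([0,0,T[2]]))/10; r=np.degrees(th)*X
    print(round(th,2),w.round(2),r.round(2))
E
cat > jaw.py <<'E'
from h import *
c=np.array([.5535,-.0303]);Y=np.array([-.3347,.9423]);X=np.array([.9423,.3347])
for n in("side","top"):
    P=cloud(cam(n)); xy=P[...,:2]-c; lx=xy@X; ly=xy@Y; z=P[...,2]
    k=(abs(lx)<.022)&(z>.058)&(z<.075)&(ly>.03)&(ly<.165)
    h,e=np.histogram(ly[k]*1000,bins=np.arange(30,168,3)); print(n,[(int(a),int(b)) for a,b in zip(e,h) if b])
o=sensors.observe(); print(o["clock"],o["force"].round(1),o["opening"],o["grasp_force"])
E
python3 jaw.py
```

```text
clock: 4.08
position: [0.558, -0.0417, 0.3256]
tcp_rot: [-3.141, 0.2, 1.911]
force: [0.1, -0.2, 0.1]
opening: 0.0315
grasp_force: 0.0
0.0 [0. 0. 0.] [0. 0. 0.]
0.05 [ 0.39 -1.1   0.21] [2.7  0.96 0.  ]
0.1 [ 0.79 -2.22  0.36] [5.4  1.92 0.  ]
0.15 [ 1.18 -3.33  0.44] [8.1  2.88 0.  ]
0.2 [ 1.58 -4.46  0.47] [10.8   3.84  0.  ]
0.25 [ 1.98 -5.58  0.44] [13.5   4.79  0.  ]
0.3 [ 2.38 -6.69  0.36] [16.2   5.75  0.  ]
0.35 [ 2.77 -7.81  0.21] [18.9   6.71  0.  ]
0.4 [ 3.17 -8.91  0.  ] [21.6   7.67  0.  ]
side [(33, 1), (36, 5), (39, 16), (42, 11), (45, 32), (48, 26), (51, 1), (54, 1), (66, 9), (69, 14), (72, 14), (75, 21), (78, 46), (81, 1), (114, 8), (117, 24), (120, 18), (123, 7), (126, 32), (129, 11), (132, 6), (135, 24), (138, 7), (141, 6), (144, 23), (147, 6), (150, 15), (153, 33), (156, 33), (159, 18)]
top [(66, 4), (69, 11), (72, 11), (75, 11), (78, 9), (114, 7), (117, 12), (120, 14), (123, 12), (126, 13), (129, 11), (132, 13), (135, 11), (138, 13), (141, 9), (144, 11), (147, 10), (150, 11), (153, 9), (156, 12), (159, 7)]
4.175 [-0.7  0.3  0.5] 0.023330357645248014 0.0
```

Pad front is at about y=80 mm, so jaw is about 13 mm; the target jaw is about 63 mm. Finish closing, then the first pull.

```bash
python3 -m creep '[0,0,0,0,0,0, 0,0,0,0,0,0, 0,0,0,0,0,0, 0,0,0,0,0,0]' 0.5
python3 -m creep '[0.39,-1.1,0.2,2.7,0.96,0, 0.79,-2.22,0.36,5.4,1.92,0, 1.18,-3.33,0.44,8.1,2.88,0, 1.58,-4.46,0.47,10.8,3.84,0, 1.98,-5.58,0.44,13.5,4.79,0, 2.38,-6.69,0.36,16.2,5.75,0, 2.77,-7.8,0.21,18.9,6.7,0, 3.1,-8.7,0.05,21.1,7.5,0, 3.1,-8.7,0.05,21.1,7.5,0, 3.1,-8.7,0.05,21.1,7.5,0]'; python3 jaw.py
```

```text
clock: 4.68
position: [0.5583, -0.0416, 0.3257]
tcp_rot: [3.141, 0.2, 1.911]
force: [5.0, 0.3, -3.1]
opening: 0.0177
grasp_force: 30.0
clock: 5.92
position: [0.5891, -0.1281, 0.3264]
tcp_rot: [-3.141, -0.192, 1.912]
force: [2.1, 3.9, 0.7]
opening: 0.0178
grasp_force: 30.0
side [(42, 1), (45, 5), (48, 12), (51, 15), (54, 22), (57, 29), (60, 3), (75, 5), (78, 16), (81, 10), (84, 21), (87, 36), (90, 6), (111, 1), (114, 5), (117, 31), (120, 13), (123, 7), (126, 37), (129, 8), (132, 4), (135, 24), (138, 7), (141, 10), (144, 22), (147, 4), (150, 18), (153, 35), (156, 23), (159, 24)]
top [(45, 4), (48, 10), (51, 10), (54, 12), (57, 8), (69, 2), (78, 11), (81, 10), (84, 12), (87, 12), (114, 8), (117, 13), (120, 13), (123, 12), (126, 10), (129, 13), (132, 13), (135, 10), (138, 12), (141, 9), (144, 9), (147, 9), (150, 11), (153, 11), (156, 13), (159, 10)]
6.025 [1.2 4.1 1.6] 0.017865114102888033 30.00009834766388
```

Jaw advanced about 10 mm (pad front at 90 mm). Return and pull twice more; even at 16 mm per pull that stays below any real squeeze.

```bash
for i in 1 2; do python3 -m creep '[-0.72,2.01,0.31,-4.9,-1.75,0, -1.52,4.24,0.42,-10.3,-3.66,0, -2.31,6.48,0.31,-15.7,-5.6,0, -3.1,8.7,-0.05,-21.1,-7.5,0, -3.1,8.7,-0.05,-21.1,-7.5,0, -3.1,8.7,-0.05,-21.1,-7.5,0]' | grep -E 'force|pos'
python3 -m creep '[0.39,-1.1,0.2,2.7,0.96,0, 0.79,-2.22,0.36,5.4,1.92,0, 1.18,-3.33,0.44,8.1,2.88,0, 1.58,-4.46,0.47,10.8,3.84,0, 1.98,-5.58,0.44,13.5,4.79,0, 2.38,-6.69,0.36,16.2,5.75,0, 2.77,-7.8,0.21,18.9,6.7,0, 3.1,-8.7,0.05,21.1,7.5,0, 3.1,-8.7,0.05,21.1,7.5,0, 3.1,-8.7,0.05,21.1,7.5,0]'| grep -E 'force|pos'; done; python3 jaw.py
```

```text
position: [0.5583, -0.0418, 0.3257]
force: [4.9, 1.6, -4.3]
grasp_force: 30.0
position: [0.5892, -0.1287, 0.3262]
force: [3.3, 3.8, -1.1]
grasp_force: 30.0
position: [0.5583, -0.0419, 0.3258]
force: [5.2, 2.3, -3.1]
grasp_force: 30.0
position: [0.5892, -0.1286, 0.3263]
force: [3.9, 4.8, -0.9]
grasp_force: 30.0
side [(63, 1), (66, 12), (69, 16), (72, 18), (75, 35), (78, 8), (93, 2), (96, 14), (99, 14), (102, 16), (105, 35), (108, 10), (114, 7), (117, 26), (120, 15), (123, 12), (126, 28), (129, 12), (132, 4), (135, 21), (138, 11), (141, 11), (144, 16), (147, 8), (150, 14), (153, 37), (156, 32), (159, 18)]
top [(66, 11), (69, 11), (72, 12), (75, 11), (87, 2), (96, 7), (99, 8), (102, 12), (105, 12), (108, 4), (114, 7), (117, 13), (120, 12), (123, 12), (126, 13), (129, 11), (132, 12), (135, 12), (138, 12), (141, 9), (144, 10), (147, 11), (150, 10), (153, 9), (156, 13), (159, 8)]
10.125 [ 3.1  2.  -0.3] 0.018025755802903744 29.999679028987885
```

Pad front is at about 109 mm (jaw about 42). One more pull can't squeeze hard, so pull, then measure again.

```bash
for i in 1; do python3 -m creep '[-0.72,2.01,0.31,-4.9,-1.75,0, -1.52,4.24,0.42,-10.3,-3.66,0, -2.31,6.48,0.31,-15.7,-5.6,0, -3.1,8.7,-0.05,-21.1,-7.5,0, -3.1,8.7,-0.05,-21.1,-7.5,0, -3.1,8.7,-0.05,-21.1,-7.5,0]' | grep -E 'force|pos'
python3 -m creep '[0.39,-1.1,0.2,2.7,0.96,0, 0.79,-2.22,0.36,5.4,1.92,0, 1.18,-3.33,0.44,8.1,2.88,0, 1.58,-4.46,0.47,10.8,3.84,0, 1.98,-5.58,0.44,13.5,4.79,0, 2.38,-6.69,0.36,16.2,5.75,0, 2.77,-7.8,0.21,18.9,6.7,0, 3.1,-8.7,0.05,21.1,7.5,0, 3.1,-8.7,0.05,21.1,7.5,0, 3.1,-8.7,0.05,21.1,7.5,0]'| grep -E 'force|pos'; done; python3 jaw.py
python3 - <<'E'
from h import *
s=cam("side");t=cam("top")
cv2.imwrite("pics/c3.png",np.hstack([cv2.resize(s["frame"][170:310,240:340],(420,588),interpolation=2),cv2.resize(t["frame"][190:260,215:260],(378,588),interpolation=2)]))
E
```

```text
position: [0.5583, -0.0419, 0.3258]
force: [4.7, 1.6, -2.9]
grasp_force: 30.0
position: [0.5892, -0.1286, 0.3263]
force: [2.6, 3.6, -0.4]
grasp_force: 30.0
side [(72, 1), (75, 15), (78, 14), (81, 14), (84, 38), (87, 12), (102, 6), (105, 16), (108, 10), (111, 16), (114, 11), (117, 7), (120, 34), (123, 8), (126, 15), (129, 29), (132, 9), (135, 8), (138, 24), (141, 4), (144, 18), (147, 12), (150, 4), (153, 31), (156, 26), (159, 20), (162, 7)]
top [(75, 7), (78, 10), (81, 12), (84, 10), (87, 1), (90, 1), (96, 2), (99, 2), (102, 1), (105, 11), (108, 13), (111, 12), (114, 12), (117, 13), (120, 10), (123, 11), (126, 11), (129, 12), (132, 13), (135, 13), (138, 11), (141, 12), (144, 8), (147, 10), (150, 8), (153, 8), (156, 9), (159, 11), (162, 5)]
12.225 [ 3.4  3.7 -0.7] 0.017705043101884196 29.999814927577972
```

View pics/c3.png

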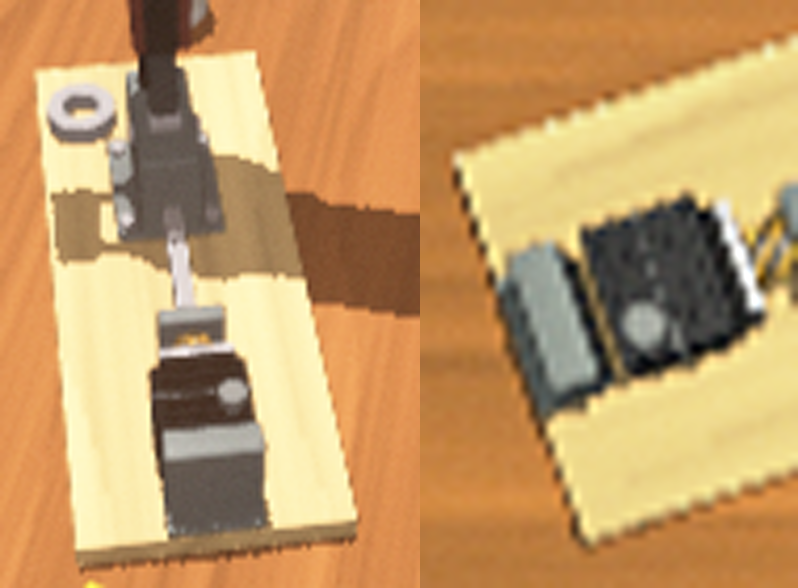

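The pad now touches the box (top crop, about (720,240)) and a gap of about 2 mm to the end jaw remains at (595,330). Jaw is about 52.5 mm, so one more pull of about 10 mm gives a spring of about 8 mm. Even a 16 mm advance would stay below crush.

```bash
python3 -m creep '[-0.72,2.01,0.31,-4.9,-1.75,0, -1.52,4.24,0.42,-10.3,-3.66,0, -2.31,6.48,0.31,-15.7,-5.6,0, -3.1,8.7,-0.05,-21.1,-7.5,0, -3.1,8.7,-0.05,-21.1,-7.5,0, -3.1,8.7,-0.05,-21.1,-7.5,0]' | grep -E 'force|pos'
python3 -m creep '[0.39,-1.1,0.2,2.7,0.96,0, 0.79,-2.22,0.36,5.4,1.92,0, 1.18,-3.33,0.44,8.1,2.88,0, 1.58,-4.46,0.47,10.8,3.84,0, 1.98,-5.58,0.44,13.5,4.79,0, 2.38,-6.69,0.36,16.2,5.75,0, 2.77,-7.8,0.21,18.9,6.7,0, 3.1,-8.7,0.05,21.1,7.5,0, 3.1,-8.7,0.05,21.1,7.5,0, 3.1,-8.7,0.05,21.1,7.5,0]'| grep -E 'force|pos'; python3 jaw.py
python3 - <<'E'
from h import *
s=cam("side");t=cam("top")
cv2.imwrite("pics/c4.png",np.hstack([cv2.resize(s["frame"][170:310,240:340],(420,588),interpolation=2),cv2.resize(t["frame"][190:260,215:260],(378,588),interpolation=2)]))
E
```

```text
position: [0.5583, -0.0418, 0.3258]
force: [5.2, 1.7, -3.4]
grasp_force: 30.0
position: [0.5892, -0.1285, 0.3264]
force: [3.8, 3.5, -0.0]
grasp_force: 30.0
side [(78, 1), (81, 9), (84, 15), (87, 15), (90, 43), (93, 8), (99, 1), (108, 3), (111, 14), (114, 13), (117, 19), (120, 10), (123, 14), (126, 32), (129, 4), (132, 21), (135, 28), (138, 4), (141, 14), (144, 21), (147, 3), (150, 17), (153, 17), (156, 3), (159, 26), (162, 19)]
top [(81, 9), (84, 10), (87, 11), (90, 12), (93, 2), (96, 2), (111, 12), (114, 12), (117, 11), (120, 12), (123, 13), (126, 10), (129, 12), (132, 11), (135, 11), (138, 14), (141, 13), (144, 13), (147, 11), (150, 8), (153, 7), (156, 12), (159, 9), (162, 10)]
14.425 [ 3.7  3.3 -0. ] 0.017402496165232657 29.999838173389435
```

View pics/c4.png

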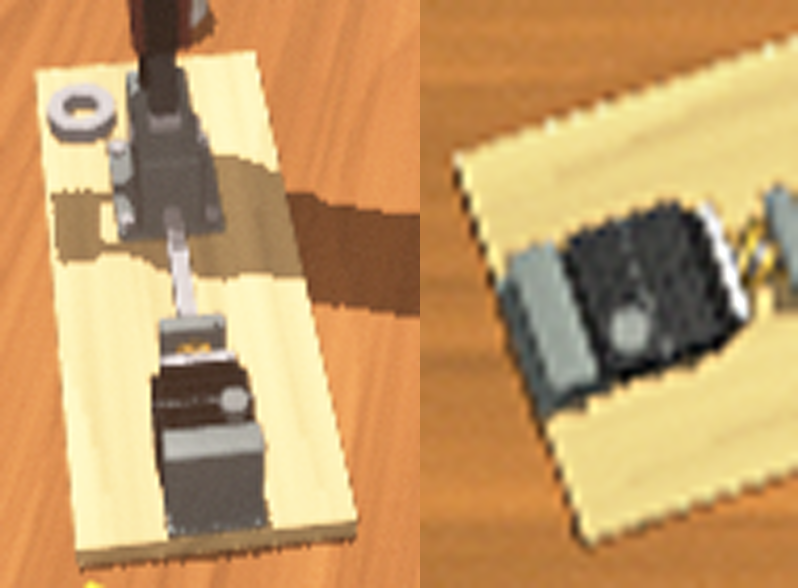

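The box is now home against the end jaw with no gap at (595,330). Jaw moved only about 6 mm this time (about 58), so the spring is about 3 mm. I want about 5.5 mm more, so I'll go back to rest and pull in stages, measuring the jaw plate.

```bash
cat > pl.py <<'E'
from h import *
c=np.array([.5535,-.0303]);Y=np.array([-.3347,.9423]);X=np.array([.9423,.3347])
for n in("side","top"):
    m=[]
    for i in range(2):
        P=cloud(cam(n)); xy=P[...,:2]-c; lx=xy@X; ly=(xy@Y)*1000; z=P[...,2]
        k=(abs(lx)<.022)&(z>.058)&(z<.075); a=ly[k&(ly>70)&(ly<105)]; a=a[abs(a-np.median(a))<10]
        b=ly[k&(ly>106)&(ly<125)]; m.append([a.mean(),np.percentile(a,95),np.percentile(b,3),len(a)])
    print(n,np.mean(m,0).round(1))
print(sensors.observe()["force"].round(1))
E
python3 pl.py
python3 -m creep '[-0.72,2.01,0.31,-4.9,-1.75,0, -1.52,4.24,0.42,-10.3,-3.66,0, -2.31,6.48,0.31,-15.7,-5.6,0, -3.1,8.7,-0.05,-21.1,-7.5,0, -3.1,8.7,-0.05,-21.1,-7.5,0, -3.1,8.7,-0.05,-21.1,-7.5,0]' | grep -E 'force|pos'; python3 pl.py
python3 -m creep '[0.39,-1.1,0.2,2.7,0.96,0, 0.79,-2.22,0.36,5.4,1.92,0, 1.18,-3.33,0.44,8.1,2.88,0, 1.58,-4.46,0.47,10.8,3.84,0, 1.58,-4.46,0.47,10.8,3.84,0]'| grep -E 'force|pos'; python3 pl.py
```

```text
side [ 89.6  93.8 110.3  93. ]
top [ 87.6  92.9 111.5  42.5]
[ 4.2  3.9 -0.7]
position: [0.5583, -0.0418, 0.3259]
force: [4.5, 0.9, -2.2]
grasp_force: 30.0
side [ 89.4  93.3 110.1  91. ]
top [ 87.9  93.  110.7  41.5]
[ 5.2  2.2 -2. ]
position: [0.5741, -0.0863, 0.3306]
force: [2.6, 6.1, 2.6]
grasp_force: 30.0
side [ 90.8  95.  110.2  93. ]
top [ 89.1  94.4 111.5  42.5]
[4.1 3.4 0.5]
```

```bash
python3 -m creep '[0.2,-0.56,-0.01,1.35,0.48,0, 0.4,-1.12,-0.03,2.7,0.95,0, 0.56,-1.56,-0.06,3.8,1.35,0, 0.72,-2.0,-0.09,4.9,1.75,0, 0.72,-2.0,-0.09,4.9,1.75,0, 0.72,-2.0,-0.09,4.9,1.75,0]'| grep -E 'force|pos'; python3 pl.py
```

```text
position: [0.581, -0.1053, 0.3298]
force: [0.9, 6.3, 1.6]
grasp_force: 30.0
side [ 92.9  97.5 111.3  92.5]
top [ 91.3  96.5 110.9  44. ]
[2.3 7.  2.2]
```

```bash
python3 - <<'E'
from h import *
import pickle
c=np.array([.5535,-.0303]);Y=np.array([-.3347,.9423]);X=np.array([.9423,.3347])
def mean_edges(P,lo,mid,hi):
    xy=P[...,:2]-c; lx=xy@X; ly=(xy@Y)*1000; z=P[...,2]
    k=(abs(lx)<.022)&(z>.058)&(z<.075); a=ly[k&(ly>lo)&(ly<mid)]; a=a[abs(a-np.median(a))<10]
    b=np.sort(ly[k&(ly>mid)&(ly<hi)])
    return [a.mean(),np.percentile(a,95),np.percentile(b,5),b[:5].mean(),np.percentile(b,95),len(b)]
for n in("side","top"):
    print(n,"start",np.round(mean_edges(cloud(pickle.load(open(n+"0.pkl","rb"))),20,60,95),1))
    print(n,"now",np.round(np.mean([mean_edges(cloud(cam(n)),70,104,125) for i in range(3)],0),1))
s=cam("side"); t=cam("top"); a=pickle.load(open("side0.pkl","rb"))["frame"]
f=lambda im,r,q:cv2.resize(im[r:r+36,q:q+32],(390,440),interpolation=2)
cv2.imwrite("pics/c5.png",np.hstack([f(a,222,270),f(s["frame"],238,272)]))
E
```

```text
side start [ 45.2  49.6  68.9  67.2  80.5 100. ]
side now [ 93.   97.2 110.8 110.3 124.1  64.7]
top start [43.4 48.9 68.7 68.7 79.3 47. ]
top now [ 91.   96.4 111.8 111.7 124.4  55. ]
```

View pics/c5.png

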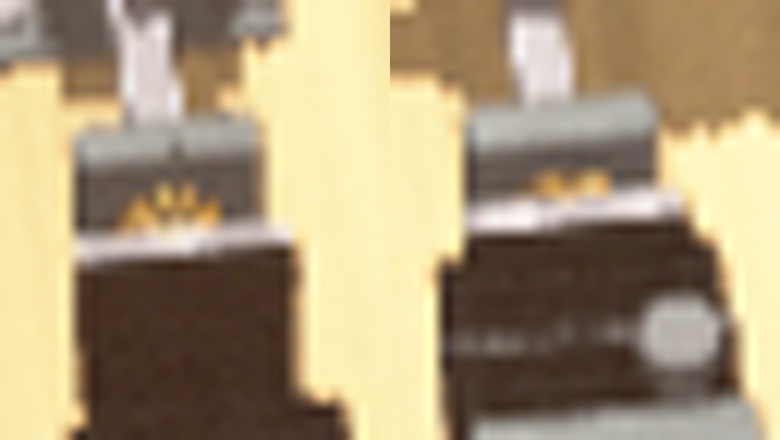

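Left crop is the start (plate to white pad rim about 120 px), right is now (about 100 px). Plate moved 47.6 mm and the pad about 42.7, so the spring is about 5 mm in. Pull on to near the end of the stroke for about 3.5 mm more.

```bash
python3 -m creep '[0.2,-0.56,-0.06,1.35,0.48,0, 0.39,-1.11,-0.13,2.7,0.96,0, 0.6,-1.68,-0.22,4.05,1.44,0, 0.8,-2.24,-0.33,5.4,1.92,0, 0.8,-2.24,-0.33,5.4,1.92,0, 0.8,-2.24,-0.33,5.4,1.92,0]'| grep -E 'force|pos'; python3 pl.py
```

```text
position: [0.5889, -0.1274, 0.3266]
force: [1.3, 6.4, 3.8]
grasp_force: 30.0
side [ 95.   99.5 110.4  92. ]
top [ 93.1  98.4 110.9  42.5]
[1.3 6.5 2.8]
```

Plate moved another 2.1 mm. Two estimates put the spring at about 7 to 8 mm, inside 5 to 13.5. The trigger is still gripped at 30 N near the end of its pull. Settle and hand in.

```bash
python3 -m creep '[0,0,0,0,0,0, 0,0,0,0,0,0, 0,0,0,0,0,0, 0,0,0,0,0,0]'; python3 -c "
from bench import workorder; print(workorder.job_done())"
```

```text
clock: 19.3
position: [0.5889, -0.1274, 0.3266]
tcp_rot: [-3.141, -0.194, 1.912]
force: [1.6, 7.2, 2.5]
opening: 0.0177
grasp_force: 30.0
the job is handed in; nothing more can be done
None
```

I handed the job in at 19.3 s with the box against the end jaw, the pad spring an estimated 7–8 mm in (half is 9 mm), and the trigger still gripped near full pull; no verdict came back.

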